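# Pedal the recycling caddy open and bin the spent ink cartridge

## Robot

A 6-joint arm with a two-finger parallel gripper is mounted at the origin on the work surface. World frame = base frame: x ahead of the robot, y to its left, z up, the work surface at z = 0. Lengths are in mm, angles in rad, forces in N, time in s.
With the tool pointing down it reaches from about 350 to 950 mm from the base axis. Payload 17.4 kg.
Tool frame: the origin (TCP) lies at the very end of the fingers, on their centre line; the grasp point (between the pads) lies 19 mm behind it; z points along the fingers, y is the line along which they close (so a half turn about z gives the same grasp; the last joint's range is limited). The gripper opens to 93 mm and grips with 3 to 60 N. Pads are 15 mm wide; open, the fingers measure 128 mm over their backs; the gripper's body (75 mm by 188 mm) begins 65 mm behind the grasp point.
Start: joints at [1.308, 0.116, 1.442, -0, 1.584, -0.038], TCP at [150.473, 658.02, 185.646] pointing down, gripper open.
Joint ranges: [-2.83, 2.83], [-0.83, 2.19], [0.07, 2.5], [-1.14, 4.28], [0.01, 3], [-2.97, 2.97]. Speed limits (rad/s): [1.89, 1.89, 2.22, 3.14, 3.14, 3.14].

## Interface

Orientations are given as a rotation vector (axis times angle).
In Python, from plant import move_pose, move_straight, move_j, gripper_to, wait, inverse_kinematics, read_state, snapshot, Unreachable, sign_off gives the robot as it stands. The module is installed in compiled form; this text tells all that it offers. Calls block until the motion is done:
- move_pose(position, orientation): joint-space move of the TCP to a pose.
- move_straight(position, attitude=None, rate=150, force_limit=None): straight line of the TCP; attitude=None keeps the orientation; rate is the mean speed in mm/s. With force_limit (N) it stops when the force on the tool has changed by that much, and returns True; else False.
- move_j(angles): joint-space move.
- gripper_to(opening): finger opening in mm; the grip force is fixed at half the most; returns when the fingers have stopped.
- wait(seconds).
- inverse_kinematics(position, orientation): joint angles nearest the present ones, or None.
- read_state(): the state.
- snapshot(name): name is "scene" or "top" or "wrist"; returns a dict with "frame" (420x560x3 uint8, red, green, blue), "range_z" (420x560 float32, mm along the optical axis (not along the pixel's ray), 0 where there is no reading), "camera_matrix" (3x3 intrinsics, pixels), "k1" (the pictures are not rectified: a ray, as slopes to the right and down, at radius r is drawn at 1 + k1 r^2 times it, then the intrinsics apply), "T" (4x4, takes a point from camera to world coordinates); the wrist camera has in their place "hand_eye" (4x4, takes a point from camera to tool coordinates, whose origin is the TCP and whose axes are the flange's). Camera axes: x right, y up, looking along -z (the intrinsics and any distortion apply to the point x, -y, -z); pixel columns grow to the right and rows downward; lengths in mm; the calibration is good to about 2 mm. A picture is of the moment at which its call begins: read the wrist's pose just before it.
A pose or a line that the arm cannot do raises Unreachable and nothing moves.
- sign_off(): hands the job in; it is judged then, once.
The state is a dict: "clock": time; "qpos": joint angles; "joint_vel": joint speeds; "effort": joint torques, N m; "eef_pos": TCP position; "eef_rot": TCP orientation; "contact_force": force on the tool from outside, world axes, zero at the start; "ft_torque": the same for the moment, N m; "gripper_width": finger opening in mm; "grip_force": force on a finger pad.
Only numpy, scipy, OpenCV 4.12 (cv2) and the standard library are available. Lean on these libraries where they do the work, as an engineer would, in place of code of your own. Each camera call takes 0.05 s, during which the arm holds its last target. There are 200 camera calls.

## Task

The yellow ink cartridge is used up. Press the pedal of the grey and green recycling caddy right down to its stop, so that the lid swings open and stays up, let the pedal go, then put the yellow cartridge inside the caddy. Leave the blue and red cartridges and the mug and glass where they are.

Things in the scene. Friction and masses are not known exactly. Their poses are not given: they have to be found in the camera images.
- caddy: desk-top recycling caddy, fixed: open-topped grey box 190 (x) x 230 (y) x 140 high, walls and floor 6 mm, with a green lid (top at 151 mm when shut). Origin: centre of its underside, on the desk. The pedal sticks out of its -x side; the lid is hinged along the top of its +x side and, when open, stands there up to 340 mm high, leaning a little outward
- caddy_mouth (a point): centre of the caddy's open mouth, 140 mm above the desk; inside it measures 178 (caddy x) x 218 (caddy y). Axes as the caddy's
- pedal_pad (a point): where to press: middle of the pedal's upper face, 88 mm out from the caddy's -x wall. Pedal: steel plate with black rubber pad and yellow ribs, 85 wide, 8 thick, reaching 113 mm out from the wall; its hinge is 98 mm (level) from this point, 45 mm above the desk, just inside the wall. At rest it slopes up (this point 65 mm high), at the stop slightly down (this point 35 mm high)
- pedal (a joint): pedal angle in rad: 0 at rest (up), 0.30 at the stop (fully down). It springs back when released. Pressing at the pad takes about 5 to 8 N all the way, lid included; at the stop the resistance rises sharply
- lid (a joint): lid angle in rad: 0 shut, 1.8 fully open. The pedal lifts it (about 5.8 times the pedal's angle); past upright (1.57) it leans back and stays open by itself when the pedal is let go; short of that it may fall shut again
- yellow_cartridge: yellow ink cartridge: an upright block 110 long (its x) x 32 thick (its y) x 60 high, yellow plastic with black side labels, about 90 g; the spent one, to go in the caddy. Three cartridges stand on the desk, about 100 mm or more apart sideways, in any order. Origin: centre of its underside; z up, long axis = x
- yellow_cartridge_mid (a point): centre of the yellow cartridge's block, 30 mm above its underside
- blue_cartridge: blue ink cartridge: an upright block 110 long (its x) x 32 thick (its y) x 60 high, blue plastic with black side labels, about 90 g; a new one, not to be moved. Origin: centre of its underside; z up, long axis = x
- red_cartridge: red ink cartridge: an upright block 110 long (its x) x 32 thick (its y) x 60 high, red plastic with black side labels, about 90 g; a new one, not to be moved. Origin: centre of its underside; z up, long axis = x
- mug: blue ceramic mug, 80 across, 95 high, on the desk beyond the cartridges; not to be moved. Origin: centre of its underside
- tumbler: clear glass tumbler, 80 across, 85 high, on the desk beyond the cartridges; not to be moved. Origin: centre of its underside
Not all that is in view belongs to the job. Of the things that look like the yellow_cartridge, the largest one is meant.

How it is judged:
By the outcome, as a careful person would: the job done as asked, in the order asked, and still so for the second after the job is handed in, with the robot touching nothing.
It also fails if it takes over 61 s, if anything falls off the work surface, if the arm or the gripper's body presses on something with over 40 N, if the wrist force passes 120 N, or if a joint passes its speed limit or range.

## Working session

There is one attempt and no reset: what is moved stays moved. The work goes in short steps, each a Python script; the robot and the scene stay as the last script left them, time stands still between calls to the robot, and variables do not carry over. Pictures are saved under pics/ and viewed, at most 10 in all, crops included, and the job is handed in when it is done.

```bash
mkdir -p pics
cat > h.py <<'E'
import numpy as np, cv2
from plant import *
def cloud(s, T=None):
    K=np.array(s["camera_matrix"]);z=s["range_z"];h,w=z.shape
    u,v=np.meshgrid(np.arange(w),np.arange(h))
    p=cv2.undistortPoints(np.stack([u,v],-1).reshape(-1,1,2).astype(float),K,np.array([s["k1"],0,0,0.]),None).reshape(h,w,2) if s["k1"] else np.stack([(u-K[0,2])/K[0,0],(v-K[1,2])/K[1,1]],-1)
    P=np.stack([p[...,0]*z,-p[...,1]*z,-z,np.ones_like(z)],-1)
    return (P@np.array(s["T"] if T is None else T).T)[...,:3]
def save(s,n): cv2.imwrite(f"pics/{n}.png",s["frame"][...,::-1])
E
python3 - <<'E'
from h import *
for n in("scene","top"):
    s=snapshot(n);save(s,n+"0");np.savez(n+"0.npz",**s);print(n,np.round(s["T"],3).tolist(),s["k1"],np.round(s["camera_matrix"],1).tolist())
st=read_state();print(st["clock"],st["eef_rot"],st["contact_force"],st["gripper_width"])
E
```

```text
scene [[-0.743, -0.385, 0.547, 1371.355], [0.669, -0.435, 0.602, 818.122], [0.006, 0.814, 0.581, 932.298], [0.0, 0.0, 0.0, 1.0]] -0.16052708410905678 [[511.8, 0.0, 281.2], [0.0, 511.8, 203.0], [0.0, 0.0, 1.0]]
top [[0.006, 0.998, -0.067, 496.536], [-1.0, 0.005, -0.018, -33.428], [-0.018, 0.067, 0.998, 1344.192], [0.0, 0.0, 0.0, 1.0]] -0.16562249591463837 [[501.2, 0.0, 274.5], [0.0, 501.2, 204.7], [0.0, 0.0, 1.0]]
0.1 [-3.52393720e-01 -3.12163568e+00  1.60262113e-03] [-0.70495514  0.30662767  0.44717202] 92.78207590732067
```

View pics/scene0.png

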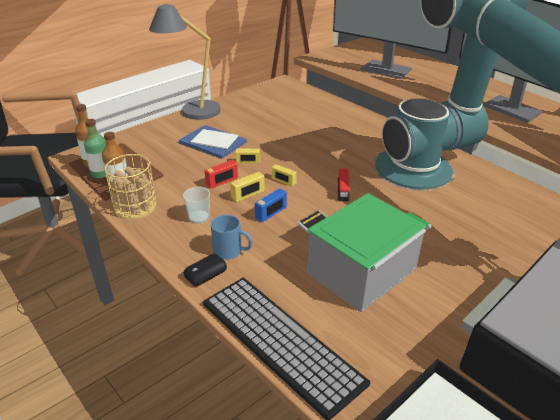

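View pics/top0.png

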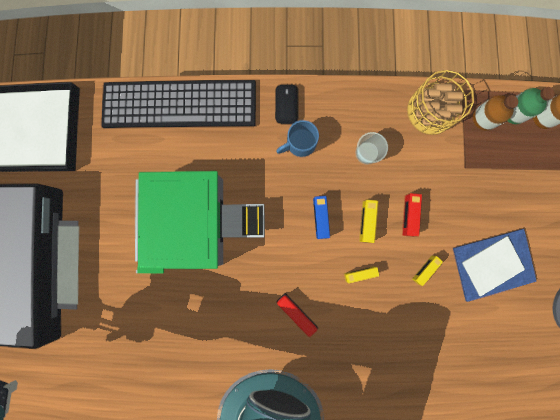

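The scene view shows the caddy at (367,245), with its pedal towards the cartridges. The top view shows the caddy at (178,220), the pedal pad at (255,221), and the blue (321,217), yellow (370,221) and red (412,215) cartridges. There are two smaller yellow decoys at (362,274) and (428,270). The mug (302,138) and glass (372,147) are further out.

```bash
cat > m.py <<'E'
from h import *
def rects(s,P,tag):
    hsv=cv2.cvtColor(s["frame"],cv2.COLOR_RGB2HSV)
    for n,lo,hi,zr in(("yellow",(22,120,90),(34,255,255),(10,90)),("blue",(105,150,60),(125,255,255),(10,90)),("green",(55,120,60),(85,255,255),(120,180))):
        m=cv2.inRange(hsv,lo,hi)
        k,lab,stt,c=cv2.connectedComponentsWithStats(m)
        for i in range(1,k):
            if stt[i,4]<30: continue
            p=P[lab==i]; p=p[(p[:,2]>zr[0])&(p[:,2]<zr[1])]
            if len(p)<20: continue
            zt=np.percentile(p[:,2],95); t=p[p[:,2]>zt-6]
            r=cv2.minAreaRect(t[:,:2].astype(np.float32))
            print(tag,n,c[i].round(),len(p),"ztop",round(zt,1),"rect",np.round(r[0],1),np.round(r[1],1),round(r[2],1),np.round(cv2.boxPoints(r)).tolist() if n=="green" else "")
if __name__=="__main__":
    for n in("top","scene"):
        s=dict(np.load(n+"0.npz")); s["k1"]=float(s["k1"]);P=cloud(s);rects(s,P,n)
        if n=="top":
            # pedal pixels
            sel=P[195:245,215:270].reshape(-1,3)
            sel=sel[(sel[:,2]>25)&(sel[:,2]<95)]
            r=cv2.minAreaRect(sel[:,:2].astype(np.float32));print("pedal",r,sel[:,2].min(),sel[:,2].max(),np.round(cv2.boxPoints(r)).tolist())
            # tall things over the cartridges region
            for uv in((302,130),(372,147),(321,217),(370,221),(412,215),(370,300)):print(uv,P[uv[1],uv[0]].round(1))
E
python3 m.py
```

```text
top yellow [412. 112.] 39 ztop 53.8 rect [ 842.  -378.5] [65.4 10.4] 5.7 
top yellow [427. 128.] 43 ztop 55.2 rect [ 790.  -417.3] [58.4  8.2] 70.2 
top yellow [369. 221.] 579 ztop 64.3 rect [ 541.9 -255.1] [ 32.5 108.1] 85.2 
top yellow [246. 220.] 55 ztop 66.9 rect [542.7  61.1] [66.8  3. ] 0.2 
top yellow [258. 220.] 55 ztop 72.4 rect [541.3  32.5] [68.9  2.9] 0.4 
top yellow [428. 271.] 359 ztop 50.2 rect [ 412.6 -414.7] [25.7 85.2] 48.6 
top yellow [362. 275.] 338 ztop 50.0 rect [ 402.1 -237.7] [24.3 86.3] 12.8 
top blue [321. 219.] 468 ztop 64.0 rect [ 552.  -131.6] [107.3  30.8] 4.8 
top green [530. 103.] 138 ztop 165.3 rect [ 840.  -665.4] [33.3 13.6] 36.5 [[823.0, -670.0], [831.0, -681.0], [857.0, -661.0], [849.0, -650.0]]
top green [178. 221.] 7814 ztop 154.8 rect [535.1 222.2] [243.5 194.2] 0.9 [[412.0, 317.0], [415.0, 123.0], [658.0, 127.0], [655.0, 321.0]]
pedal ((545.6487426757812, 73.11691284179688), (128.82928466796875, 114.783447265625), 0.8166065812110901) 25.959472575355903 93.94220021915385 [[480.0, 130.0], [482.0, 15.0], [611.0, 17.0], [609.0, 131.0]]
(302, 130) [789.  -82.7   8.2]
(372, 147) [ 743.9 -272.7    6.8]
(321, 217) [ 551.3 -129.6   61.8]
(370, 221) [ 541.5 -255.8   62. ]
(412, 215) [ 557.2 -365.4   62.6]
(370, 300) [ 331.7 -266.7   -0.7]
scene yellow [248. 155.] 213 ztop 48.2 rect [ 414.6 -411.8] [35.4 80.6] 50.3 
scene yellow [284. 174.] 231 ztop 48.0 rect [ 405.9 -235. ] [35.5 84.5] 15.5 
scene yellow [246. 186.] 456 ztop 61.5 rect [ 544.4 -253.4] [ 39.6 112.9] 84.0 
scene yellow [311. 218.] 45 ztop 72.1 rect [544.4  32.6] [65.8 10.2] 2.7 
scene blue [270. 204.] 429 ztop 63.8 rect [ 555.2 -125.6] [103.1  33.2] 3.3 
scene green [367. 230.] 4547 ztop 155.0 rect [537.1 224.3] [247.6 195. ] 0.9 [[412.0, 320.0], [415.0, 125.0], [662.0, 129.0], [659.0, 324.0]]
```

```bash
cat >> h.py <<'E'
from scipy.spatial.transform import Rotation as Ro
def ori(phi):
    y=np.array([np.cos(phi),np.sin(phi),0]);z=np.array([0,0,-1.]);return Ro.from_matrix(np.c_[np.cross(y,z),y,z]).as_rotvec()
def best(pos,deg):
    c=[]
    for d in(deg,deg+180):
        q=inverse_kinematics(pos,ori(np.radians(d)))
        if q is not None:c.append((abs(np.array(q)[5]),d,np.round(q,2)))
    c.sort(key=lambda t:t[0]);print(pos,c);return ori(np.radians(c[0][1]))
E
python3 - <<'E'
from h import *
for p,d in(((542,40,200),0),((542,-255,150),85.2),((539,212,250),0.9)):o=best(p,d)
o=best((542,40,200),0.9)
st=read_state();p=st["eef_pos"]
move_straight([p[0],p[1],320])
gripper_to(0)
move_pose([542,40,320],o)
move_straight([542,40,85])
f0=read_state()
hit=move_straight([542,40,24],rate=30,force_limit=22)
st=read_state();print(hit,st["clock"],st["eef_pos"],np.array(st["contact_force"])-f0["contact_force"])
wait(0.6)
st=read_state();print(st["eef_pos"],np.array(st["contact_force"])-f0["contact_force"])
s=snapshot("scene");save(s,"scene1")
E
```

```text
(542, 40, 200) [(np.float64(0.026729587663953502), 0, array([ 0.03, -0.18,  1.7 , -0.  ,  1.61,  0.03]))]
(542, -255, 150) [(np.float64(1.1722338722794055), 265.2, array([-0.48, -0.04,  1.66, -0.  ,  1.52,  1.17])), (np.float64(1.969358781310388), 85.2, array([-0.48, -0.04,  1.66,  0.  ,  1.52, -1.97]))]
(539, 212, 250) [(np.float64(0.31498641735380684), 0.9, array([ 0.33, -0.1 ,  1.56, -0.  ,  1.69,  0.31])), (np.float64(2.8266062362359867), 180.9, array([ 0.33, -0.1 ,  1.56,  0.  ,  1.69, -2.83]))]
(542, 40, 200) [(np.float64(0.011021624396004626), 0.9, array([ 0.03, -0.18,  1.7 , -0.  ,  1.61,  0.01]))]
False 9.0833 [542.49504362  39.44065398  24.74359019] [-2.13650372 -5.10962708  7.67407214]
[542.4841115   39.43777106  24.72623563] [-2.93678953 -4.7484685   7.11903921]
```

View pics/scene1.png

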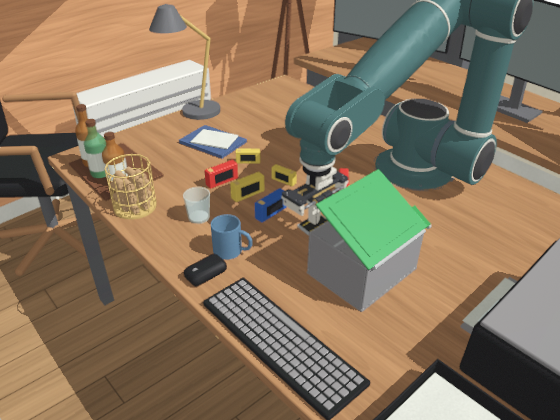

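The lid at (370,215) is only partly open, although the TCP is already at 25 mm, so the fingers aren't pressing squarely on the pad. I'll check the gripper and look closer.

Run:
```python
from h import *
st=read_state();print(st["gripper_width"],st["grip_force"],st["contact_force"],st["ft_torque"],st["qpos"])
a=snapshot("scene")["frame"][130:270,230:440];w=snapshot("wrist")["frame"];t=snapshot("top")
T=t["frame"][150:290,150:360]
im=np.vstack([np.hstack([cv2.resize(a,(400,267)),cv2.resize(T,(400,267))]),np.hstack([cv2.resize(w,(400,300)),np.zeros((300,400,3),np.uint8)])])
cv2.imwrite("pics/c2.png",im[...,::-1])
```

```text
0.5120685893390018 3.379704139151727 [-1.71358475 -4.65216271  7.29489515] [-0.95537092  0.37944286  0.01986521] [ 2.63449398e-02 -7.96019863e-02  1.90629312e+00 -1.13490954e-03
  1.31373518e+00  1.10233983e-02]
```

View pics/c2.png

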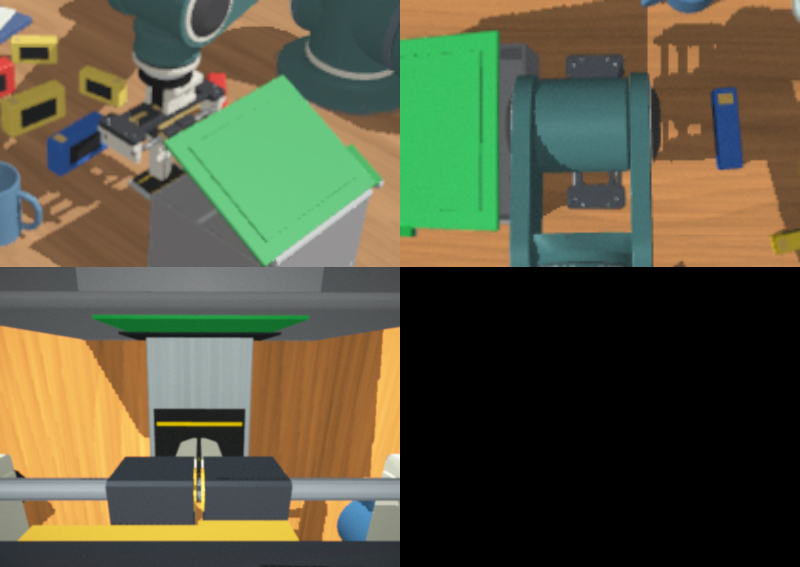

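Run:
```python
from h import *
s=snapshot("scene");P=cloud(s)
hsv=cv2.cvtColor(s["frame"],cv2.COLOR_RGB2HSV);m=cv2.inRange(hsv,(55,120,60),(85,255,255))>0
p=P[m];p=p[(p[:,1]>50)&(p[:,0]<800)];print("lid y",np.percentile(p[:,1],[1,50,99]),"z",np.percentile(p[:,2],[1,50,99]));a=np.polyfit(p[:,1],p[:,2],1);print("lid angle",np.arctan(-a[0]),"z at y=320",np.polyval(a,320))
st=read_state();w=snapshot("wrist");T=np.eye(4);T[:3,:3]=Ro.from_rotvec(st["eef_rot"]).as_matrix();T[:3,3]=st["eef_pos"]
Q=cloud(w,T@np.array(w["hand_eye"]))
print(np.round(np.array(w["hand_eye"]),2).tolist())
for r in range(60,200,8):print(r,Q[r*420//300-374+374 if 0 else r,280].round(1),w["frame"][r,280])
for r in range(200,300,10):print(r,Q[r,240].round(1),w["frame"][r,240],Q[r,320].round(1))
```

```text
lid y [154.04131353 232.77764907 320.43025005] z [150.41140166 198.60954581 236.52799743]
lid angle 0.4610552000138449 z at y=320 154.73170623311762
[[-0.0, 0.96, 0.26, 71.49], [1.0, 0.0, 0.0, 0.29], [0.0, 0.26, -0.96, -199.25], [0.0, 0.0, 0.0, 1.0]]
60 [541.8 128.8 136.2] [86 93 91]
68 [541.8 128.4 127.3] [ 43 152  76]
76 [541.9 127.2 120.6] [ 18 109  44]
84 [542.  127.1 103.5] [ 19 109  42]
92 [542.3 128.   69.9] [32 43 39]
100 [542.5 126.4  46.2] [151 164 162]
108 [542.5 122.1  47.9] [159 169 165]
116 [542.6 117.8  48.4] [156 168 167]
124 [542.6 113.4  48.8] [157 168 169]
132 [542.7 109.1  47.9] [159 169 169]
140 [542.8 104.7  49.5] [153 169 166]
148 [542.9 100.2  49.1] [155 167 165]
156 [542.9  95.7  50.3] [158 169 167]
164 [543.   91.2  50.6] [157 169 169]
172 [543.1  86.6  51. ] [156 168 167]
180 [543.1  81.9  50.8] [151 164 161]
188 [543.2  77.4  52.3] [154 166 166]
196 [543.3  72.9  53.5] [151 164 162]
200 [519.9  70.4  54.3] [33 33 33] [566.6  71.1  54.6]
210 [519.9  64.4  54.8] [31 31 32] [566.9  65.1  54.7]
220 [519.9  58.6  55.8] [217 187   0] [566.9  59.7  57.2]
230 [519.9  52.6  56.5] [35 38 35] [567.2  53.5  57.2]
240 [519.8  46.6  57.3] [29 29 30] [567.5  47.3  57.3]
250 [519.8  40.4  57.7] [23 27 27] [567.8  40.8  57.1]
260 [519.8  34.3  58.6] [32 32 31] [567.9  34.9  58.6]
270 [531.7  73.9 150.1] [55 63 67] [553.3  74.4 150.6]
280 [532.4  73.9 155.8] [55 62 67] [552.6  74.2 155.8]
290 [533.   74.2 160.9] [50 58 66] [551.8  75.  161.9]
```

Run:
```python
from h import *
st=read_state();print(st["clock"],st["eef_pos"]);w=snapshot("wrist");T=np.eye(4);T[:3,:3]=Ro.from_rotvec(st["eef_rot"]).as_matrix();T[:3,3]=st["eef_pos"]
Q=cloud(w,T@np.array(w["hand_eye"]))
print(w["camera_matrix"],w["k1"])
for r in range(196,280,6):print(r,[Q[r,c].round(0).tolist() for c in (255,268,290,305)])
cv2.imwrite("pics/w3.png",cv2.resize(w["frame"][170:330,170:390],(770,560),interpolation=cv2.INTER_CUBIC)[...,::-1])
```

```text
9.9833 [542.51278878  39.44226396  24.74390204]
[[298.24200584   0.         278.0241119 ]
 [  0.         298.24200584 209.63938421]
 [  0.           0.           1.        ]] 0.0017718714716561663
196 [[529.0, 73.0, 53.0], [536.0, 73.0, 53.0], [549.0, 73.0, 52.0], [558.0, 73.0, 54.0]]
202 [[529.0, 69.0, 55.0], [536.0, 70.0, 55.0], [549.0, 70.0, 54.0], [558.0, 70.0, 55.0]]
208 [[529.0, 66.0, 55.0], [536.0, 66.0, 55.0], [549.0, 66.0, 55.0], [558.0, 66.0, 55.0]]
214 [[529.0, 62.0, 55.0], [536.0, 62.0, 56.0], [549.0, 63.0, 56.0], [558.0, 63.0, 56.0]]
220 [[529.0, 59.0, 58.0], [536.0, 59.0, 57.0], [549.0, 59.0, 57.0], [558.0, 59.0, 57.0]]
226 [[529.0, 55.0, 56.0], [536.0, 55.0, 56.0], [549.0, 56.0, 57.0], [558.0, 55.0, 55.0]]
232 [[529.0, 52.0, 57.0], [536.0, 52.0, 57.0], [550.0, 52.0, 57.0], [558.0, 52.0, 57.0]]
238 [[529.0, 48.0, 57.0], [537.0, 48.0, 57.0], [550.0, 48.0, 57.0], [559.0, 48.0, 57.0]]
244 [[529.0, 44.0, 57.0], [537.0, 47.0, 65.0], [549.0, 48.0, 65.0], [559.0, 45.0, 58.0]]
250 [[530.0, 48.0, 75.0], [537.0, 47.0, 74.0], [549.0, 48.0, 74.0], [557.0, 47.0, 73.0]]
256 [[531.0, 48.0, 82.0], [537.0, 47.0, 82.0], [549.0, 48.0, 83.0], [556.0, 48.0, 82.0]]
262 [[531.0, 47.0, 89.0], [538.0, 48.0, 89.0], [548.0, 48.0, 91.0], [556.0, 48.0, 90.0]]
268 [[536.0, 75.0, 150.0], [539.0, 74.0, 149.0], [545.0, 74.0, 150.0], [549.0, 75.0, 150.0]]
274 [[536.0, 74.0, 153.0], [539.0, 74.0, 153.0], [545.0, 75.0, 154.0], [549.0, 74.0, 152.0]]
```

View pics/w3.png

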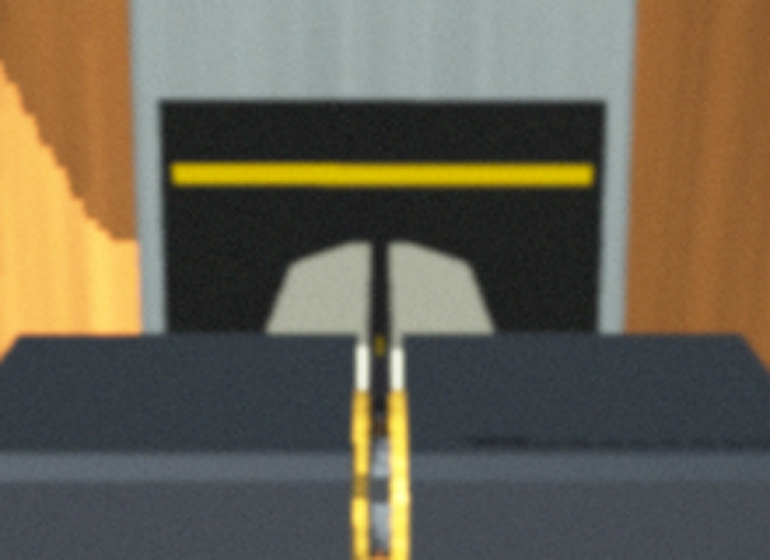

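The fingertips (crop 370,250) sit on the pad between the ribs. By range they seem to vanish at about z=58, while the TCP reads 25. I'll raise the arm slowly and see where the finger ends really are.

Run:
```python
from h import *
fs=[]
for z in (40,60,80,110):
    move_straight([542,40,z],rate=60);st=read_state();print(z,np.round(st["eef_pos"],1),np.round(st["contact_force"],1))
    w=snapshot("wrist");T=np.eye(4);T[:3,:3]=Ro.from_rotvec(st["eef_rot"]).as_matrix();T[:3,3]=st["eef_pos"]
    Q=cloud(w,T@np.array(w["hand_eye"]))
    print([Q[r,268].round(0)[1:].tolist() for r in range(214,264,5)])
    fs.append(cv2.resize(w["frame"][150:330,170:390],(400,300)))
cv2.imwrite("pics/w4.png",np.vstack([np.hstack(fs[:2]),np.hstack(fs[2:])])[...,::-1])
```

```text
40 [542.1  40.1  40.3] [-0.8  0.2 -0. ]
[[61.0, 63.0], [57.0, 63.0], [54.0, 63.0], [51.0, 63.0], [48.0, 65.0], [45.0, 65.0], [48.0, 81.0], [48.0, 88.0], [48.0, 95.0], [48.0, 101.0]]
60 [542.2  40.   60.3] [-0.3  0.3  0.4]
[[55.0, 63.0], [52.0, 64.0], [48.0, 64.0], [44.0, 64.0], [42.0, 67.0], [38.0, 67.0], [48.0, 101.0], [48.0, 108.0], [48.0, 115.0], [48.0, 120.0]]
80 [542.2  40.   80.3] [-0.4  0.1 -0.4]
[[49.0, 64.0], [46.0, 65.0], [42.0, 65.0], [39.0, 68.0], [35.0, 68.0], [32.0, 70.0], [48.0, 121.0], [48.0, 128.0], [48.0, 136.0], [48.0, 142.0]]
110 [542.  40. 110.] [0.  0.  0.4]
[[42.0, 66.0], [37.0, 66.0], [33.0, 68.0], [29.0, 69.0], [25.0, 69.0], [20.0, 70.0], [48.0, 150.0], [48.0, 158.0], [48.0, 164.0], [48.0, 171.0]]
```

View pics/w4.png

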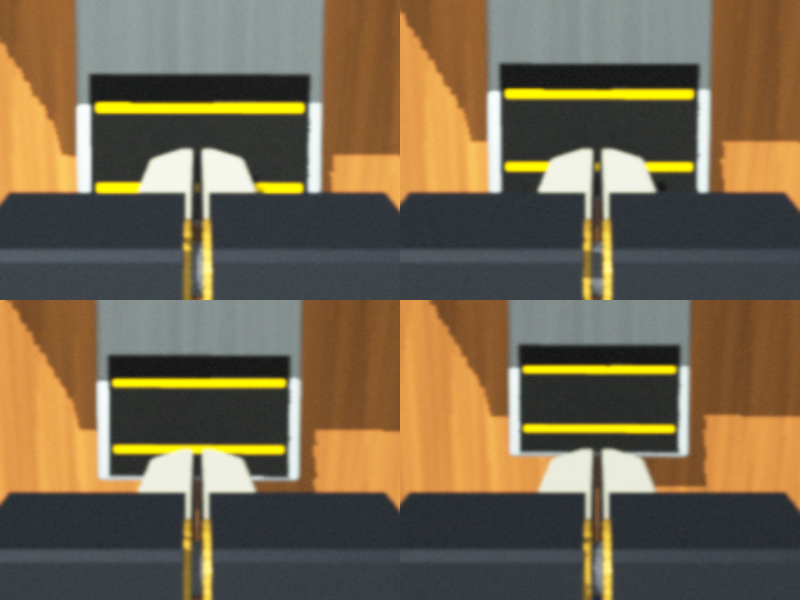

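Even with nothing under them, the closed fingers end about 33 mm short of the nominal TCP. The pedal had therefore only gone about a quarter of the way. I'll press again, deeper, and rely on the force at the stop.

Run:
```python
from h import *
f0=np.array(read_state()["contact_force"])
move_straight([542,40,45])
hit=None
for z in (-8,):
    try: hit=move_straight([542,40,z],rate=30,force_limit=25)
    except Unreachable as e: print("unreach",e)
wait(0.5)
st=read_state();print(hit,st["clock"],st["eef_pos"],np.array(st["contact_force"])-f0)
s=snapshot("scene");save(s,"scene5")
P=cloud(s);hsv=cv2.cvtColor(s["frame"],cv2.COLOR_RGB2HSV);m=cv2.inRange(hsv,(55,120,40),(85,255,255))>0
p=P[m];p=p[(p[:,1]>50)&(p[:,0]<800)];print("lid y",np.percentile(p[:,1],[1,50,99]),"z",np.percentile(p[:,2],[1,50,99]))
w=snapshot("wrist");T=np.eye(4);T[:3,:3]=Ro.from_rotvec(st["eef_rot"]).as_matrix();T[:3,3]=st["eef_pos"]
Q=cloud(w,T@np.array(w["hand_eye"]));print([Q[r,250].round(0)[1:].tolist() for r in range(100,250,15)])
```

```text
True 14.6917 [542.86554337  39.51846767   2.24523695] [-7.92699719 -2.08065338 16.96778453]
lid y [330.6765232  358.23343925 374.23409064] z [148.04047779 254.81991577 331.64844807]
[[124.0, 44.0], [117.0, 43.0], [110.0, 43.0], [102.0, 41.0], [95.0, 41.0], [87.0, 40.0], [78.0, 39.0], [69.0, 39.0], [60.0, 38.0], [51.0, 36.0]]
```

View pics/scene5.png

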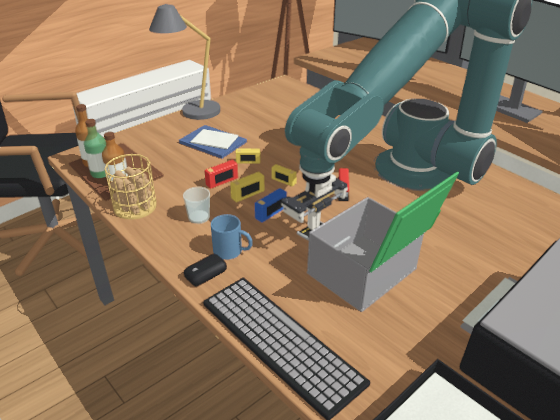

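The lid (415,220) is fully open and leaning back, and the pedal is at its stop with the pad at about 35 mm. I'll release it, go above the yellow cartridge, open the gripper and check the finger length.

Run:
```python
from h import *
move_straight([542,40,180],rate=120)
o=ori(np.radians(265.2))
gripper_to(80)
move_pose([542,-255,180],o)
move_straight([542,-255,110])
st=read_state();print(st["clock"],st["eef_pos"],st["gripper_width"])
w=snapshot("wrist");T=np.eye(4);T[:3,:3]=Ro.from_rotvec(st["eef_rot"]).as_matrix();T[:3,3]=st["eef_pos"]
Q=cloud(w,T@np.array(w["hand_eye"]));np.savez("w6.npz",Q=Q,f=w["frame"])
t=snapshot("top");s=snapshot("scene")
from m import rects
rects(w,Q,"wrist")
P=cloud(s);hsv=cv2.cvtColor(s["frame"],cv2.COLOR_RGB2HSV);m=cv2.inRange(hsv,(55,120,40),(85,255,255))>0
p=P[m];p=p[(p[:,1]>50)&(p[:,0]<800)];print("lid y",np.percentile(p[:,1],[1,50,99]),"z",np.percentile(p[:,2],[1,50,99]))
cv2.imwrite("pics/c6.png",np.hstack([cv2.resize(w["frame"],(400,300)),cv2.resize(s["frame"],(400,300))])[...,::-1])
```

```text
19.5 [ 542.38682848 -254.7920844   110.81698429] 80.39577693495721
wrist yellow [420. 136.] 137 ztop 61.7 rect [ 599.5 -376.7] [16.6 11. ] 84.6 
wrist yellow [279. 208.] 4427 ztop 61.3 rect [ 543.4 -257.7] [ 31.9 109.3] 84.8 
wrist yellow [122. 170.] 316 ztop 61.7 rect [ 592.5 -129.7] [12.1 19.5] 4.6 
wrist yellow [269. 339.] 1785 ztop 47.4 rect [ 404.  -239.3] [25.8 85.3] 13.4 
wrist blue [144. 209.] 4763 ztop 61.0 rect [ 553.1 -133.9] [107.4  30.9] 5.0 
wrist blue [533. 250.] 812 ztop 17.4 rect [ 462.4 -524.5] [36.  58.3] 13.3 
lid y [330.1476017  358.4198037  374.30906436] z [147.61920392 255.61855858 332.11971807]
```

View pics/c6.png

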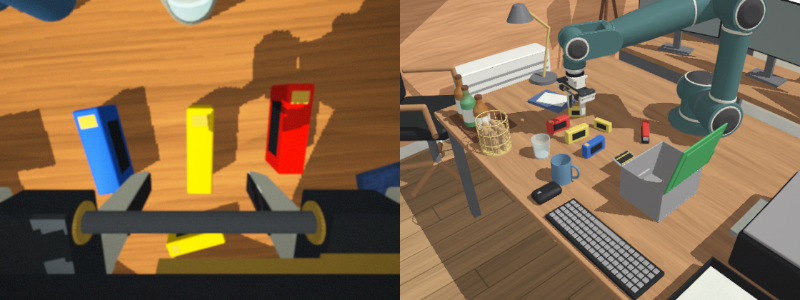

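The lid stays open with the pedal released. The wrist view shows the yellow cartridge at (200,150), centred between the fingertips at (150,175) and (250,180). Next I'll check the tip height with the gripper open.

Run:
```python
import numpy as np
d=np.load("w6.npz");Q=d["Q"]
sel=(Q[...,2]>95)&(Q[...,2]<175);sel[:200]=0
v,u=np.nonzero(sel)
for side in(u<280,u>=280):
    q=Q[v[side],u[side]];i=np.argsort(q[:,2])[:200:20];print(len(q),np.c_[v[side][i],u[side][i]][:4].tolist(),q[i].round(0)[:6].tolist())
    print(np.percentile(q[:,2],[0,1,5,20]))
from h import *
for z in(-5,-12,-18):print(z,inverse_kinematics([543,-256.5,z],ori(np.radians(265.2))) is not None)
```

```text
1000 [[255, 212], [262, 212], [243, 207], [251, 210]] [[545.0, -216.0, 144.0], [541.0, -216.0, 145.0], [554.0, -215.0, 146.0], [549.0, -216.0, 147.0], [556.0, -209.0, 148.0], [556.0, -207.0, 149.0]]
[143.75705264 144.84757704 146.98978912 153.13392055]
982 [[255, 345], [263, 345], [255, 346], [252, 347]] [[538.0, -296.0, 144.0], [534.0, -296.0, 145.0], [540.0, -296.0, 147.0], [542.0, -296.0, 147.0], [540.0, -296.0, 148.0], [547.0, -297.0, 149.0]]
[143.63113869 144.97872996 147.12064216 153.24211687]
-5 True
-12 True
-18 True
```

Run:
```python
from h import *
print(move_straight([543,-256.5,110]))
print("hit",move_straight([543,-256.5,-13],rate=100,force_limit=15))
gripper_to(20)
st=read_state();print(st["clock"],st["eef_pos"],st["gripper_width"],st["grip_force"])
move_straight([543,-256.5,190])
st=read_state();print(st["clock"],st["gripper_width"],st["grip_force"],st["contact_force"])
if st["gripper_width"]>26:
    move_pose([540,212,190],ori(np.radians(0.9)))
    st=read_state();print(st["clock"],st["eef_pos"],st["gripper_width"],st["qpos"])
s=snapshot("scene");t=snapshot("top")
cv2.imwrite("pics/c7.png",np.hstack([cv2.resize(s["frame"],(400,300)),cv2.resize(t["frame"],(400,300))])[...,::-1])
```

```text
False
hit False
22.1 [ 542.98868768 -256.49725505  -13.01943239] 31.983800625993595 29.985913932323456
23.6 31.81059390096948 29.985749423503876 [ 0.00221704  0.16845076 -0.81462862]
25.3083 [540.31203916 211.22955847 189.96638635] 32.106945952093184 [ 3.28812923e-01 -9.16919328e-02  1.64420437e+00 -1.91541344e-04
  1.58913107e+00  3.14895548e-01]
```

View pics/c7.png

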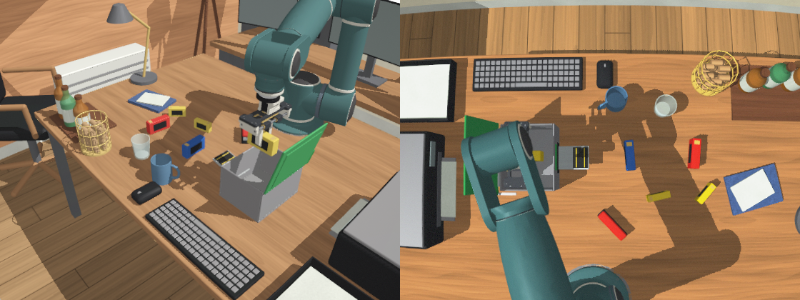

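The cartridge is held over the open caddy at (268,140) in the left picture, the lid is up, and the other objects haven't moved. Now I'll lower and release it.

Run:
```python
from h import *
print("hit",move_straight([540,212,19],rate=120,force_limit=12))
st=read_state();print(st["eef_pos"],st["contact_force"])
gripper_to(60)
wait(0.2)
move_straight([540,212,220])
move_pose([540,40,260],ori(np.radians(0.9)));wait(0.5)
st=read_state();print(st["clock"],st["eef_pos"],st["contact_force"])
s=snapshot("scene");t=snapshot("top")
from m import rects
rects(t,cloud(t),"top")
cv2.imwrite("pics/c8.png",np.hstack([cv2.resize(s["frame"],(400,300)),cv2.resize(t["frame"],(400,300))])[...,::-1])
```

```text
hit False
[540.38470353 212.13291402  19.75307555] [ 0.14650633  0.46299781 -0.42549466]
30.5833 [540.00414764  40.27731127 259.91275788] [-0.52583161 -0.89913367  0.40199898]
top yellow [413. 111.] 70 ztop 55.0 rect [ 839.8 -383.5] [91.9 22.9] 9.8 
top yellow [175. 220.] 142 ztop 70.0 rect [541.3 246. ] [31.  37.4] 0.5 
top yellow [428. 271.] 344 ztop 50.1 rect [ 412.8 -414.1] [25.8 85.1] 49.4 
top yellow [361. 275.] 339 ztop 50.4 rect [ 402.2 -237.4] [24.5 84.8] 12.3 
top blue [321. 219.] 462 ztop 64.1 rect [ 552.2 -131.1] [107.1  30.7] 5.6 
top green [530. 103.] 139 ztop 166.2 rect [ 841.4 -667.8] [33.9 10.5] 35.4 [[825.0, -673.0], [831.0, -682.0], [858.0, -662.0], [852.0, -654.0]]
top green [112. 219.] 668 ztop 178.4 rect [532.5 330.7] [242.6   8.2] 1.0 [[411.0, 333.0], [411.0, 325.0], [654.0, 329.0], [654.0, 337.0]]
```

View pics/c8.png

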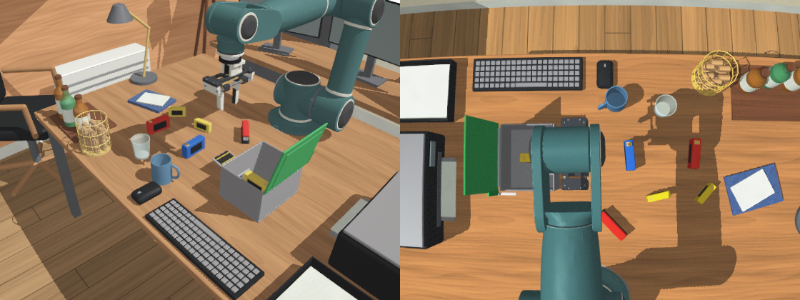

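The yellow cartridge is resting inside the caddy (top at about 70 mm, on the floor). The lid is open, the pedal is up, nothing else has moved, and the robot is clear.

```bash
python3 -c "
from plant import *
print(sign_off())"
```

```text
the job is handed in; nothing more can be done
None
```

I pressed the pedal to its stop, the lid stayed open after I let go, and the yellow cartridge is in the caddy; the job was handed in at about 31 s, after a first press that stopped short and had to be repeated deeper.

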